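Free a seized rover wheel and put it with its mate

ROBOT

A 7-joint arm with a two-finger parallel gripper is mounted at the origin on the work surface. World frame = base frame: x ahead of the robot, y to its left, z up, the work surface at z = 0. Lengths are in m, angles in rad, forces in N, time in s.
With the tool pointing down it reaches from about 0.425 to 0.875 m from the base axis. Payload 4.7 kg.
Tool frame: the origin (TCP) lies at the centre of the arm's flange, where the gripper is bolted on; the fingertips stand 173 mm ahead of it and the grasp point (between the pads) lies 155 mm ahead of it; z points along the fingers, y is the line along which they close (so a half turn about z gives the same grasp; the last joint's range is limited). The gripper opens to 85 mm and grips with 20 to 120 N. Pads are 22 mm wide; open, the fingers measure 114 mm over their backs; the gripper's body (76 mm by 85 mm) begins 54 mm behind the grasp point. The pads swing forward as they close: fully open they stand 13 mm farther back than shut.
Start: joints at [-1.169, 0.321, -0.07, 1.45, 0.023, 1.371, -0.057], TCP at [0.246, 0.602, 0.405] pointing down, gripper open.
Joint ranges: [-2.86, 2.86], [-0.3, 2.09], [-1.38, 1.24], [0.06, 2.45], [-1.56, 4.7], [0.09, 2.05], [-2.69, 2.69]. Speed limits (rad/s): [2.57, 2.57, 3.14, 3.14, 3.14, 3.14, 3.14].

INTERFACE

Orientations are given as a unit quaternion [x, y, z, w].
In Python, from plant import env gives the robot as it stands.
- The arm moves only by the tool arm_command, never from a script. Its argument "plan" is a list that holds one entry, the list of rows, each a list of 7 numbers: the shift along the tool's x, y, z in m, then the turn, a rotation vector about the tool's x, y, z in degrees, then the closure, from -1 (fully open) to 1 (shut), so that 0 is half open. A call has exactly 10 rows; each row shifts and turns the commanded pose from where the row before left it, along the tool's axes as they then stand; what a row does not reach is not made up. A row lasts 1/8 s, in which the tool goes at most 62.5 mm and 10.7 degrees, less where a joint would pass 70% of its speed; a pose out of reach is approached as far as the arm can. A call is refused whole if a number of a shift passes 0.0625 or a number of a turn 10.7, either way. A call with a gripper value outside its range is refused whole. The fingers move at their own pace and stop on an object; the grip force is fixed at half the most. Time passes only in rows, so rows that do not move let the fingers close, or fill a call up. It gives the time, the measured TCP pose, the force, the opening and the grip force at its end, in the units of the state.
- env.state(): the state, without advancing time (a new reading comes with each control period).
- env.capture(name): name is "scene" or "top" or "wrist"; returns a dict with "img" (480x640x3 uint8, red, green, blue), "z_map" (480x640 float32, m along the optical axis (not along the pixel's ray), 0 where there is no reading), "camera_matrix" (3x3 intrinsics, pixels), "R" (3x3) and "t" (3): a world point X has camera coordinates R X + t; the wrist camera has in their place "hand_eye" (4x4, takes a point from camera to tool coordinates, whose origin is the TCP and whose axes are the flange's). Camera axes: x right, y down, z forward; pixel columns grow to the right and rows downward; lengths in m; the calibration is good to about 2 mm. The wrist camera is an equidistant fisheye: a pixel r from the principal point sees the ray r / f radians off the axis. A picture is of the moment at which its call begins: read the wrist's pose just before it.
- env.finish_job(): hands the job in; it is judged then, once.
The state is a dict: "t": time; "joint_pos": joint angles; "qvel": joint speeds; "effort": joint torques, N m; "ee_pos": TCP position; "ee_rot": TCP orientation; "force": force on the tool from outside, world axes, zero at the start; "torque": the same for the moment, N m; "finger_gap": opening from 0.0 (shut) to 1.0 (fully open); "gripper_force": force on a finger pad.
Only numpy, scipy, OpenCV 4.12 (cv2) and the standard library are available. Lean on these libraries where they do the work, as an engineer would, in place of code of your own. Each camera call takes 0.05 s, during which the arm holds its last target. There are 200 camera calls.

TASK

The rover lying on its side in the blue cradle still has one wheel on, and its stub axle has seized in the bearing: a straight pull only lifts the whole rover, but twisted back and forth while pulled gently upward the axle creeps out. Work the wheel right out of the bearing while the rover stays sitting down in its cradle, neither lifted nor tipped up, and put it in the long compartment of the red sorting tray where its mate, the wheel already taken off, lies. Leave the small walking robot, the screwdriver, the motor and the pen pot where they are.

Things in the scene. Friction and masses are not known exactly. Their poses are not given: they have to be found in the camera images.
- wheel: The wheel to free: black tyre 50 mm in diameter, 22 mm wide, yellow five-spoked hub, 80 g. Steel stub axle 8 mm thick on its axis, standing 22 mm out of the tyre's lower face. Origin: middle of the tyre, 33 mm from the axle's tip; z is the axis, away from the axle. At the start the axle points down into the bearing, 3 to 4.5 mm between tyre and bearing top: origin 98 to 100 mm above the desk.
- wheel_tip (a point): Tip of that wheel's stub axle, 33 mm below its origin. At the start it is about 18 mm below the bearing's top; the axle comes free after rising 10 to 15 mm, and the pull then falls to the wheel's own weight.
- rover: Rover chassis, 1.3 to 1.9 kg, lying on its side loose in the cradle: two aluminium plates 180 x 100 mm (x by y), control unit and battery between. Origin: centre of the underside; upper plate's top at z = 64 mm. Two black bearing blocks 30 x 30 mm on it, tops at z = 74 mm: x = +45 mm holds the seized wheel, x = -45 mm is empty. More than 10 N of upward pull starts to tip it; it sinks back when eased.
- seized_bearing (a point): Centre of the bearing block's top face, 84 mm above the desk, on the axle's line. Its grip is dry friction, which acts against the direction of sliding: it holds a straight pull of some 30 to 65 N (hidden, different each time), but while the wheel is being turned (0.1 to 0.3 N m) a gentle upward pull of 5 to 9 N draws the axle out 0.4 to 1.3 mm per radian, either way round.
- cradle: Blue building cradle fixed to the desk, base 206 x 126 x 10 mm, four L-shaped corner posts 30 mm above the base with 1.5 mm play round the rover: they keep it from turning or sliding, nothing holds it down. Origin: centre of the underside, x along its length. The rover rests with its origin at z = 10 mm in this frame.
- tray: Red sorting tray fixed to the desk. Three long compartments side by side along y, centred at y = -96, 0, +96 mm, each 93 mm wide and reaching from x = -92 to +92 mm; floor at z = 3 mm, walls 3 mm thick, to z = 40 mm (dividers 37 mm). Beyond x = 95 mm a row of small pockets with parts. Origin: underside, middle of the middle long compartment.
- mate: The mate: the identical wheel already taken off, lying stub axle up in one of the three long compartments at about x = +54 mm of the tray's frame (towards the pockets), near that compartment's middle line; the other half of the compartment is empty. Origin: middle of the tyre.
- gear: Grey gear, 41 mm in diameter, 8 mm thick, lying in another long compartment at about x = +54 mm. Origin: centre of the underside.
- beam: White L-shaped kit beam, 72 x 40 mm, 8 mm thick, lying in the third long compartment at about x = +54 mm. Origin: underside, near the middle.
- walker: Small four-legged kit robot, white body, grey legs, 78 x 82 mm and 80 mm tall, standing beyond the work. Origin: centre of the underside.
- screwdriver: Screwdriver with orange handle lying on the desk beyond the tray, along its x. Origin: centre of the underside.
- motor: Loose yellow geared motor, 74 x 28 x 26 mm, lying beyond the cradle. Origin: centre of the underside of the yellow gearbox.
- pot: Green pen pot with markers, 60 mm in diameter, 125 mm tall with the markers. Origin: centre of the underside.
There are look-alikes about, which are no part of the job. Leave any green or orange look-alike of the wheel alone.

How it is judged:
On the way:
1. the stub axle has been drawn right out of the bearing: its tip more than 4 mm above the bearing's top (z of wheel_tip in the frame of rover above 0.078 m and z of rover in the frame of cradle below 0.014 m), for 0.2 s.
At the end, for the whole second after the job is handed in: The freed wheel lies at rest in the same long compartment of the tray as its mate (its middle between that compartment's walls and under 42 mm above the tray's underside), the mate is still there, and the rover sits down in its cradle (within 4 mm and 3 degrees of flat) (x of wheel in the frame of tray between -0.092 and 0.092 m and z of wheel in the frame of tray between 0.005 and 0.042 m and ((y of wheel in the frame of tray between -0.1423 and -0.0503 m and y of mate in the frame of tray between -0.1423 and -0.0503 m) or (y of wheel in the frame of tray between -0.046 and 0.046 m and y of mate in the frame of tray between -0.046 and 0.046 m) or (y of wheel in the frame of tray between 0.0503 and 0.1423 m and y of mate in the frame of tray between 0.0503 and 0.1423 m)) and x of mate in the frame of tray between -0.092 and 0.092 m and z of mate in the frame of tray below 0.042 m and linear speed of wheel below 0.05 m/s and z of rover in the frame of cradle below 0.014 m and angle between rover's own z axis and vertical below 0.05 rad); the robot touches nothing.
It fails at once if the rover is lifted more than 5 mm in its cradle or tipped more than 2.5 degrees (z of rover in the frame of cradle above 0.015 m or angle between rover's own z axis and vertical above 0.045 rad).
It fails at once if the walking robot, screwdriver, motor or pen pot is shifted more than 25 mm (distance of any of walker, screwdriver, motor, pot from where it was at the start of the episode above 0.025 m).
It also fails if it takes over 72 s, if anything falls off the work surface, if the arm or the gripper's body presses on something with over 40 N, if the wrist force passes 120 N, or if a joint passes its speed limit or range.

## Working session

There is one attempt and no reset: what is moved stays moved. The work goes in short steps, Python scripts to look and compute and a tool call to move; the robot and the scene stay as the last step left them, time stands still between calls to the robot, and variables do not carry over. Pictures are saved under pics/ and viewed, at most 10 in all, crops included, and the job is handed in when it is done.

Besides the shell and the picture viewer there is one more tool, called after "Emit:" by a JSON object that holds its "fn" and its "kwargs", one argument or row to a line. arm_command: Moves the arm, as the interface text tells. Its arguments: {"type":"object","properties":{"plan":{"type":"array"}},"required":["plan"]}

```bash
mkdir -p pics
cat > h.py <<'E'
import numpy as np, cv2
from plant import env
from scipy.spatial.transform import Rotation as Ro
def save(c,n,crop=None,s=1):
    im=c["img"][:,:,::-1]
    if crop: im=im[crop[1]:crop[3],crop[0]:crop[2]]
    cv2.imwrite("pics/"+n,cv2.resize(im,None,fx=s,fy=s,interpolation=cv2.INTER_CUBIC))
def cloud(c):
    K=c["camera_matrix"];z=c["z_map"];v,u=np.mgrid[:480,:640]
    P=np.stack([(u-K[0,2])/K[0,0]*z,(v-K[1,2])/K[1,1]*z,z],-1)
    W=(P-c["t"])@c["R"]; W[z==0]=np.nan
    return W
E
python3 - <<'E'
from h import *
import pickle
s=env.state();print(s)
cs={n:env.capture(n) for n in("scene","top")}
pickle.dump(cs,open("c0.pkl","wb"))
for n,c in cs.items(): save(c,n+"0.png"); print(n,c["camera_matrix"],c["R"],c["t"])
E
```

```text
{'t': 0.0, 'joint_pos': array([-1.16891043,  0.32182695, -0.07006114,  1.45167374,  0.02261721,
        1.37078643, -0.05694109]), 'qvel': array([ 0.00042769, -0.00129051,  0.00107521,  0.00101758, -0.00014313,
       -0.00112217,  0.00146168]), 'effort': array([ 6.53366828e-05, -4.93585074e+01, -3.82239791e-01, -3.14327645e+01,
        1.29310667e-02,  1.16476341e-02,  2.33166122e-05]), 'ee_pos': array([0.24575905, 0.60153032, 0.40362107]), 'ee_rot': array([ 1.92694731e-01,  9.81258289e-01, -9.45967081e-04, -1.23517643e-04]), 'force': array([-1.22623285,  0.24467256, -0.15349525]), 'torque': array([0.04286524, 0.01014847, 0.05642411]), 'gripper_force': 0.0, 'finger_gap': 0.9996874614403017}
scene [[574.17419132   0.         319.38721041]
 [  0.         574.17419132 243.0663125 ]
 [  0.           0.           1.        ]] [[-0.30288484  0.95281152  0.02027282]
 [ 0.58593752  0.20295328 -0.78452991]
 [-0.75162357 -0.22574361 -0.61975949]] [ 0.11060729 -0.3056728   1.61029236]
top [[574.41799469   0.         326.47802996]
 [  0.         574.41799469 242.6247194 ]
 [  0.           0.           1.        ]] [[-0.01380765 -0.99979311 -0.01493579]
 [-0.99831352  0.01462649 -0.05617994]
 [ 0.05638678  0.01413489 -0.99830894]] [0.09084507 0.58863306 1.12391046]
```

View pics/scene0.png

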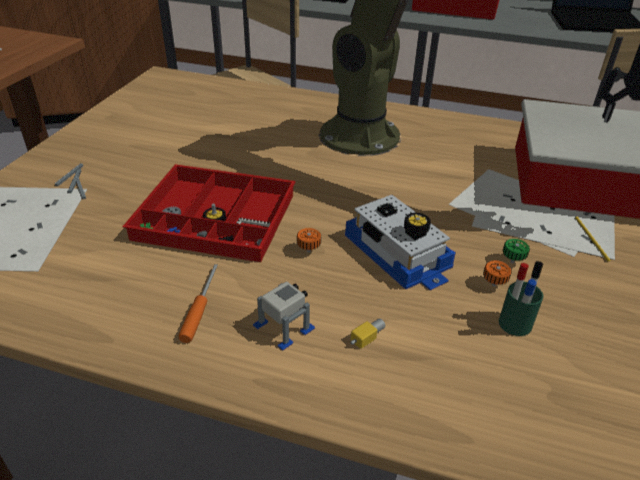

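View pics/top0.png

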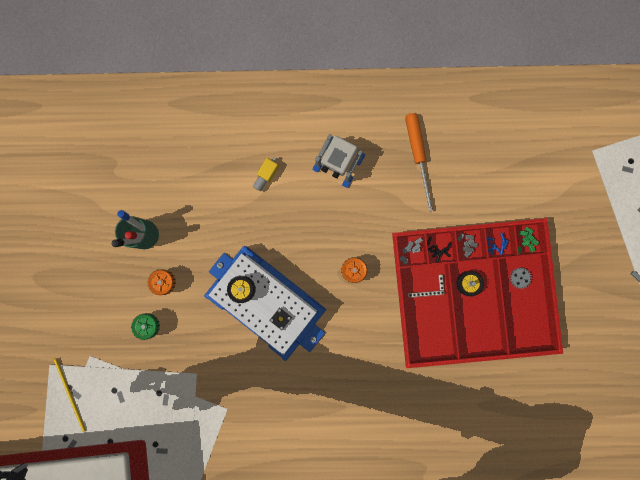

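Top view: seized wheel on the rover at (240,289), and in the scene view at (417,224). Look-alikes in the top view: mate in the tray's middle compartment (470,283), orange at (354,270) and (161,282), green at (145,326). I choose (240,289), yellow-hubbed and on the rover. The empty half of the mate's compartment is around (480,330).

Run:
```python
from h import *
import pickle
cs=pickle.load(open("c0.pkl","rb"))
def yel(c,box):
    h=cv2.cvtColor(c["img"],cv2.COLOR_RGB2HSV);m=np.zeros((480,640),bool);x0,y0,x1,y1=box
    m[y0:y1,x0:x1]=True
    m&=(h[...,0]>18)&(h[...,0]<35)&(h[...,1]>140)&(h[...,2]>90)
    v,u=np.nonzero(m);return np.array([(u.min()+u.max())/2,(v.min()+v.max())/2]),np.array([u.mean(),v.mean()]),len(u)
P=lambda c:c["camera_matrix"]@np.c_[c["R"],c["t"]]
for nm,bt,bs in(("wheel",(222,272,258,308),(402,208,432,242)),("mate",(455,268,486,299),(200,203,228,224))):
    a=yel(cs["top"],bt);b=yel(cs["scene"],bs);print(nm,a,b)
    X=cv2.triangulatePoints(P(cs["top"]),P(cs["scene"]),a[0],b[0])[:,0];print(X[:3]/X[3])
W=cloud(cs["top"])
z=W[...,2]
for nm,(x0,y0,x1,y1),lo,hi in(("wheel",(215,264,265,314),.09,.13),("rover",(195,240,335,365),.068,.08),("bear2",(265,300,300,335),.081,.09),("walls",(385,215,570,370),.033,.05),("mate",(450,262,492,305),.018,.06)):
    m=np.zeros((480,640),bool);m[y0:y1,x0:x1]=1;m&=(z>lo)&(z<hi);p=W[m]
    print(nm,len(p),p.mean(0),(p.min(0)+p.max(0))/2,np.median(p[:,2]),cv2.minAreaRect((p[:,:2]*1000).astype(np.float32)))
save(cs["top"],"crop.png",(200,230,350,370),4)
```

```text
wheel (array([240. , 289.5]), array([240.40601504, 289.09022556]), 266) (array([417.5, 220. ]), array([417.40163934, 220.45081967]), 122)
[0.50131235 0.2408365  0.10415669]
mate (array([470.5, 283.5]), array([470.1627907 , 283.33953488]), 215) (array([214., 214.]), array([214.12643678, 214.35632184]), 87)
[ 0.50489586 -0.1999999   0.017419  ]
wheel 614 [0.50264413 0.23835991 0.10865803] [0.50235054 0.2392754  0.10341845] 0.1089314315104269 ((502.30206298828125, 239.21951293945312), (49.62886428833008, 47.40110397338867), 89.29430389404297)
rover 4217 [0.47185243 0.20094925 0.07453554] [0.47439103 0.20490077 0.07402486] 0.07451747458575764 ((474.2530212402344, 204.91030883789062), (180.28671264648438, 100.52588653564453), 51.066749572753906)
bear2 239 [0.44602007 0.16953748 0.08485096] [0.4452936  0.16965238 0.0854844 ] 0.08477753339453141 ((442.1742858886719, 172.78366088867188), (30.049455642700195, 40.303985595703125), 51.19369888305664)
walls 3551 [ 0.49315468 -0.21238891  0.03938211] [ 0.48860889 -0.20578212  0.04142519] 0.03945533706497012 ((488.4115295410156, -206.86439514160156), (262.48553466796875, 303.9919128417969), 4.6646599769592285)
mate 581 [ 0.50486975 -0.19271617  0.02580598] [ 0.50652673 -0.18976901  0.0339273 ] 0.023905742801455295 ((506.112548828125, -189.8567657470703), (68.62945556640625, 82.02367401123047), 89.23673248291016)
```

View pics/crop.png

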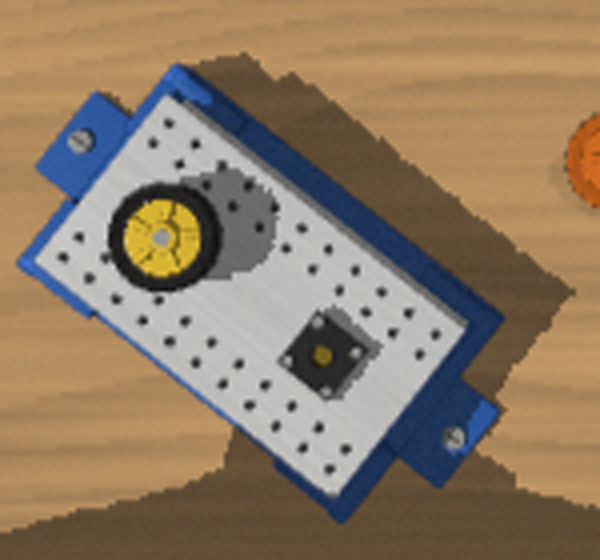

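The crop confirms the wheel, black tyre and yellow hub, at (160,237), with the empty bearing at (322,355). The wheel is at about (0.502, 0.239), top at 0.109. I'll go above it.

Emit:
{"fn": "arm_command", "kwargs": {
  "plan": [
    [[-0.0468, -0.0299, 0, 0, 0, 0, -1], [-0.0468, -0.0299, 0, 0, 0, 0, -1], [-0.0468, -0.0299, 0, 0, 0, 0, -1], [-0.0468, -0.0299, 0, 0, 0, 0, -1], [-0.0468, -0.0299, 0.02, 0, 0, 0, -1], [-0.0468, -0.0299, 0.02, 0, 0, 0, -1], [-0.0468, -0.0299, 0.02, 0, 0, 0, -1], [-0.0468, -0.0299, 0.02, 0, 0, 0, -1], [0, 0, 0, 0, 0, 0, -1], [0, 0, 0, 0, 0, 0, -1]]
  ]
}}

```text
t: 1.35
ee_pos: [0.5017, 0.2391, 0.3244]
ee_rot: [0.193, 0.981, 0.0, -0.0]
force: [0.5, 0.7, 0.4]
finger_gap: 1.006
gripper_force: 0.0
```

```bash
cat >> h.py <<'E'
def wrist_px2ray(c,s,px):
    K=c["camera_matrix"];d=np.array([(px[0]-K[0,2])/K[0,0],(px[1]-K[1,2])/K[1,1]]);r=np.hypot(*d)
    v=np.array([*(d/max(r,1e-9)*np.sin(r)),np.cos(r)]);H=c["hand_eye"];R=Ro.from_quat(s["ee_rot"]).as_matrix()
    return R@H[:3,3]+s["ee_pos"], R@H[:3,:3]@v
E
python3 - <<'E'
from h import *
import pickle
s=env.state();print(s["joint_pos"],s["ee_pos"],s["ee_rot"],s["force"],s["torque"])
c=env.capture("wrist");save(c,"w1.png");pickle.dump((s,c),open("w1.pkl","wb"));print(c["camera_matrix"],c["hand_eye"])
E
```

```text
[-0.68231701  0.1751947   0.21099126  1.79915489 -0.04038077  1.17199408
  0.72407368] [0.50170728 0.23907768 0.32444263] [ 1.92771507e-01  9.81243557e-01  7.28012008e-05 -4.71598688e-04] [0.49633351 0.70026273 0.38465321] [ 0.0341434   0.04064653 -0.04907473]
[[371.64829954   0.         316.26611135]
 [  0.         371.64829954 237.07895872]
 [  0.           0.           1.        ]] [[-6.23401094e-04 -9.51615899e-01 -3.07289426e-01  7.87418138e-02]
 [ 9.99999406e-01 -8.68021036e-04  6.59384535e-04 -1.17962836e-03]
 [-8.94214493e-04 -3.07288832e-01  9.51615875e-01  3.07882250e-02]
 [ 0.00000000e+00  0.00000000e+00  0.00000000e+00  1.00000000e+00]]
```

View pics/w1.png

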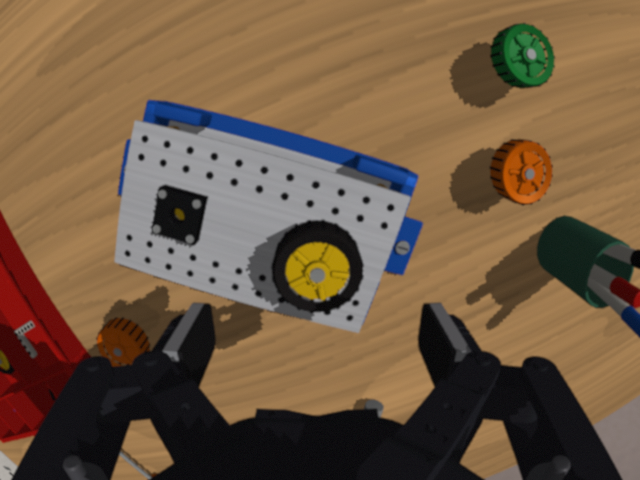

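The wrist view shows the wheel between the open fingers, hub boss at (317,274), clear of the pot.

Run:
```python
from h import *
import pickle
s,c=pickle.load(open("w1.pkl","rb"))
h=cv2.cvtColor(c["img"],cv2.COLOR_RGB2HSV);m=(h[...,0]>18)&(h[...,0]<35)&(h[...,1]>140)&(h[...,2]>90)
m[:230]=0;m[310:]=0;m[:,:275]=0;m[:,365:]=0
v,u=np.nonzero(m);ell=cv2.fitEllipse(cv2.convexHull(np.c_[u,v].astype(np.float32)));print(ell)
R=Ro.from_quat(s["ee_rot"]).as_matrix()
for px in(ell[0],(317,274)):
    o,d=wrist_px2ray(c,s,px)
    for z in(.104,.108):
        X=o+d*(z-o[2])/d[2];print(px,z,X,R.T@(X-s["ee_pos"]))
```

```text
((316.9133605957031, 270.6651611328125), (58.23896408081055, 64.34288787841797), 85.52787780761719)
(316.9133605957031, 270.6651611328125) 0.104 [0.50314145 0.23772405 0.104     ] [-0.00204988 -0.00070188  0.2204408 ]
(316.9133605957031, 270.6651611328125) 0.108 [0.50156451 0.2383578  0.108     ] [-0.00034658 -0.00071195  0.21644243]
(317, 274) 0.104 [0.50502731 0.23700538 0.104     ] [-0.00406747 -0.00065369  0.22043888]
(317, 274) 0.108 [0.50341062 0.23765429 0.108     ] [-0.00232163 -0.00066478  0.21644054]
```

Emit:
{"fn": "arm_command", "kwargs": {
  "plan": [
    [[-0.0005, 0, 0.018, 0, 0, 0, -1], [0, 0, 0.018, 0, 0, 0, -1], [0, 0, 0.018, 0, 0, 0, -1], [0, 0, 0.018, 0, 0, 0, -1], [0, 0, 0, 0, 0, 0, 0], [0, 0, 0, 0, 0, 0, 1], [0, 0, 0, 0, 0, 0, 1], [0, 0, 0, 0, 0, 0, 1], [0, 0, 0, 0, 0, 0, 1], [0, 0, 0, 0, 0, 0, 1]]
  ]
}}

```text
t: 2.65
ee_pos: [0.5028, 0.2388, 0.2535]
ee_rot: [0.193, 0.981, 0.001, 0.001]
force: [1.5, 1.5, 1.9]
finger_gap: 0.564
gripper_force: 62.7
```

Run:
```python
from h import *
s=env.state();print(s)
c=env.capture("wrist");save(c,"w2.png")
```

```text
{'t': 2.65, 'joint_pos': array([-0.67464107,  0.24874043,  0.2077995 ,  1.86711252, -0.05958187,
        1.02978397,  0.74057363]), 'qvel': array([-0.00041438,  0.00089576, -0.00058865, -0.00180612, -0.00050454,
        0.00103166,  0.000447  ]), 'effort': array([ 3.58309206e-01, -3.90275109e+01,  2.08167404e+00, -2.56634367e+01,
        2.22366345e-01,  4.05774526e-01,  1.05071129e-02]), 'ee_pos': array([0.5028147 , 0.23880202, 0.25348943]), 'ee_rot': array([1.92675443e-01, 9.81262083e-01, 6.80317580e-04, 6.59093859e-04]), 'force': array([1.52054871, 1.54615266, 1.92737323]), 'torque': array([ 0.18674852, -0.21234346,  0.07119529]), 'gripper_force': 62.7171528339386, 'finger_gap': 0.564263925771794}
```

View pics/w2.png

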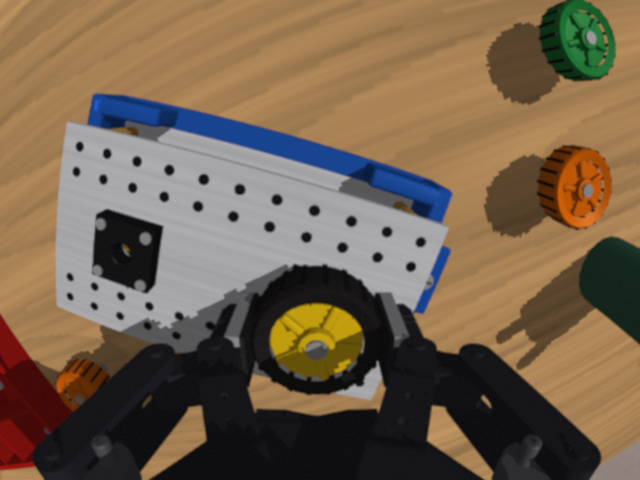

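Wheel gripped centrally between the pads at (317,340), rover flat. First twist stroke with a slight lift.

Emit:
{"fn": "arm_command", "kwargs": {
  "plan": [
    [[0, 0, -0.0003, 0, 0, 10, 1], [0, 0, -0.0002, 0, 0, 10, 1], [0, 0, -0.0002, 0, 0, 10, 1], [0, 0, -0.0002, 0, 0, 10, 1], [0, 0, -0.0002, 0, 0, 10, 1], [0, 0, -0.0002, 0, 0, 10, 1], [0, 0, -0.0002, 0, 0, 10, 1], [0, 0, -0.0002, 0, 0, 10, 1], [0, 0, -0.0002, 0, 0, 10, 1], [0, 0, -0.0002, 0, 0, 10, 1]]
  ]
}}

```text
t: 3.95
ee_pos: [0.5026, 0.2386, 0.254]
ee_rot: [0.877, 0.481, 0.0, 0.0]
force: [2.7, 2.2, -5.2]
finger_gap: 0.569
gripper_force: 62.7
```

```bash
cat > st.py <<'E'
from h import *
s=env.state();print(s["t"],s["joint_pos"].round(3),s["ee_pos"].round(4),s["force"].round(2),s["torque"].round(3),round(s["finger_gap"],3))
E
python3 st.py
```

```text
3.95 [-0.872  0.26   0.433  1.874 -0.125  1.033 -0.955] [0.5026 0.2386 0.254 ] [ 2.71  2.24 -5.21] [ 0.44  -0.786  0.141] 0.569
```

Emit:
{"fn": "arm_command", "kwargs": {
  "plan": [
    [[0, 0, -0.0003, 0, 0, -10, 1], [0, 0, -0.0001, 0, 0, -10, 1], [0, 0, -0.0001, 0, 0, -10, 1], [0, 0, -0.0001, 0, 0, -10, 1], [0, 0, -0.0001, 0, 0, -10, 1], [0, 0, -0.0001, 0, 0, -10, 1], [0, 0, -0.0001, 0, 0, -10, 1], [0, 0, -0.0001, 0, 0, -10, 1], [0, 0, -0.0001, 0, 0, -10, 1], [0, 0, -0.0001, 0, 0, -10, 1]]
  ]
}}

```text
t: 5.2
ee_pos: [0.5023, 0.2388, 0.2551]
ee_rot: [0.19, 0.982, 0.0, -0.0]
force: [1.8, 2.4, -4.3]
finger_gap: 0.569
gripper_force: 62.8
```

```bash
python3 st.py
```

```text
5.2 [-0.674  0.246  0.207  1.866 -0.059  1.035  0.745] [0.5023 0.2388 0.2551] [ 1.76  2.45 -4.26] [ 0.627 -0.445 -0.073] 0.569
```

Emit:
{"fn": "arm_command", "kwargs": {
  "plan": [
    [[0, 0, -0.0004, 0, 0, 10.5, 1], [0, 0, -0.0002, 0, 0, 10.5, 1], [0, 0, -0.0001, 0, 0, 10.5, 1], [0, 0, -0.0002, 0, 0, 10.5, 1], [0, 0, -0.0001, 0, 0, 10.5, 1], [0, 0, -0.0002, 0, 0, 10.5, 1], [0, 0, -0.0001, 0, 0, 10.5, 1], [0, 0, -0.0002, 0, 0, 10.5, 1], [0, 0, -0.0001, 0, 0, 10.5, 1], [0, 0, -0.0002, 0, 0, 10.5, 1]]
  ]
}}

```text
t: 6.45
ee_pos: [0.5021, 0.2386, 0.2566]
ee_rot: [0.897, 0.442, -0.0, 0.0]
force: [2.5, 2.4, -6.4]
finger_gap: 0.572
gripper_force: 63.0
```

```bash
python3 st.py
```

```text
6.45 [-0.879  0.257  0.441  1.872 -0.126  1.04  -1.042] [0.5021 0.2386 0.2566] [ 2.46  2.42 -6.41] [ 0.439 -0.561  0.059] 0.572
```

Emit:
{"fn": "arm_command", "kwargs": {
  "plan": [
    [[0, 0, -0.0002, 0, 0, -10.5, 1], [0, 0, -0.0002, 0, 0, -10.5, 1], [0, 0, -0.0001, 0, 0, -10.5, 1], [0, 0, -0.0002, 0, 0, -10.5, 1], [0, 0, -0.0001, 0, 0, -10.5, 1], [0, 0, -0.0002, 0, 0, -10.5, 1], [0, 0, -0.0002, 0, 0, -10.5, 1], [0, 0, -0.0002, 0, 0, -10.5, 1], [0, 0, -0.0001, 0, 0, -10.5, 1], [0, 0, -0.0002, 0, 0, -10.5, 1]]
  ]
}}

```text
t: 7.7
ee_pos: [0.5022, 0.2387, 0.2583]
ee_rot: [0.19, 0.982, -0.0, -0.0]
force: [3.0, 2.7, -6.1]
finger_gap: 0.564
gripper_force: 63.1
```

```bash
python3 st.py
python3 - <<'E'
from h import *
cs={n:env.capture(n) for n in("scene",)}
c=cs["scene"];a=cv2.resize(c["img"][170:300,330:470],None,fx=4,fy=4);
import pickle;b=cv2.resize(pickle.load(open("c0.pkl","rb"))["scene"]["img"][170:300,330:470],None,fx=2,fy=2)
cv2.imwrite("pics/s1.png",a[:,:,::-1])
E
```

```text
7.7 [-0.674  0.243  0.207  1.864 -0.057  1.041  0.744] [0.5022 0.2387 0.2583] [ 3.    2.73 -6.08] [ 0.552 -0.632 -0.121] 0.564
```

View pics/s1.png

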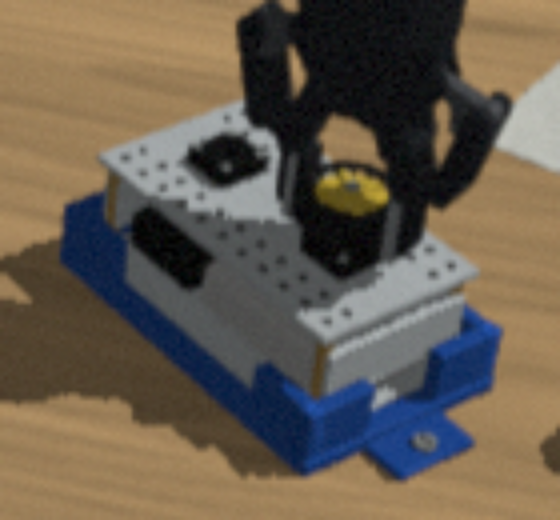

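The rover sits flat in its cradle, with the wheel rising between the pads at (345,220). I'll keep working it.

Emit:
{"fn": "arm_command", "kwargs": {
  "plan": [
    [[0, 0, -0.0002, 0, 0, 10.5, 1], [0, 0, -0.0002, 0, 0, 10.5, 1], [0, 0, -0.0001, 0, 0, 10.5, 1], [0, 0, -0.0002, 0, 0, 10.5, 1], [0, 0, -0.0002, 0, 0, 10.5, 1], [0, 0, -0.0002, 0, 0, 10.5, 1], [0, 0, -0.0002, 0, 0, 10.5, 1], [0, 0, -0.0002, 0, 0, 10.5, 1], [0, 0, -0.0001, 0, 0, 10.5, 1], [0, 0, -0.0002, 0, 0, 10.5, 1]]
  ]
}}

```text
t: 9.0
ee_pos: [0.502, 0.2386, 0.2604]
ee_rot: [0.898, 0.441, -0.001, 0.0]
force: [1.8, 2.5, -6.0]
finger_gap: 0.565
gripper_force: 63.1
```

Emit:
{"fn": "arm_command", "kwargs": {
  "plan": [
    [[0, 0, -0.0002, 0, 0, -10.5, 1], [0, 0, -0.0002, 0, 0, -10.5, 1], [0, 0, -0.0001, 0, 0, -10.5, 1], [0, 0, -0.0002, 0, 0, -10.5, 1], [0, 0, -0.0001, 0, 0, -10.5, 1], [0, 0, -0.0002, 0, 0, -10.5, 1], [0, 0, -0.0002, 0, 0, -10.5, 1], [0, 0, -0.0002, 0, 0, -10.5, 1], [0, 0, -0.0001, 0, 0, -10.5, 1], [0, 0, -0.0002, 0, 0, -10.5, 1]]
  ]
}}

```text
t: 10.25
ee_pos: [0.5022, 0.2387, 0.2625]
ee_rot: [0.191, 0.982, -0.0, -0.0]
force: [1.8, 1.7, -2.4]
finger_gap: 0.569
gripper_force: 63.2
```

Emit:
{"fn": "arm_command", "kwargs": {
  "plan": [
    [[0, 0, -0.0004, 0, 0, 10.5, 1], [0, 0, -0.0002, 0, 0, 10.5, 1], [0, 0, -0.0002, 0, 0, 10.5, 1], [0, 0, -0.0002, 0, 0, 10.5, 1], [0, 0, -0.0002, 0, 0, 10.5, 1], [0, 0, -0.0002, 0, 0, 10.5, 1], [0, 0, -0.0002, 0, 0, 10.5, 1], [0, 0, -0.0002, 0, 0, 10.5, 1], [0, 0, -0.0002, 0, 0, 10.5, 1], [0, 0, -0.0002, 0, 0, 10.5, 1]]
  ]
}}

```text
t: 11.5
ee_pos: [0.5021, 0.2382, 0.265]
ee_rot: [0.898, 0.44, -0.001, 0.0]
force: [0.3, 1.2, -1.2]
finger_gap: 0.57
gripper_force: 63.4
```

```bash
python3 st.py
```

```text
11.5 [-0.873  0.246  0.433  1.865 -0.117  1.057 -1.052] [0.5021 0.2382 0.265 ] [ 0.31  1.16 -1.22] [ 0.08  -0.037 -0.008] 0.57
```

Emit:
{"fn": "arm_command", "kwargs": {
  "plan": [
    [[0, 0, -0.0003, 0, 0, -10, 1], [0, 0, -0.0005, 0, 0, -10, 1], [0, 0, -0.0005, 0, 0, -10, 1], [0, 0, -0.001, 0, 0, -10, 1], [0, 0, -0.001, 0, 0, -10, 1], [0, 0, -0.0015, 0, 0, -10, 1], [0, 0, -0.002, 0, 0, -5, 1], [0, 0, -0.003, 0, 0, 0, 1], [0, 0, -0.004, 0, 0, 0, 1], [0, 0, -0.006, 0, 0, 0, 1]]
  ]
}}

```text
t: 12.75
ee_pos: [0.5023, 0.2384, 0.2852]
ee_rot: [0.517, 0.856, -0.0, -0.0]
force: [0.3, -1.0, -0.4]
finger_gap: 0.567
gripper_force: 63.4
```

```bash
python3 st.py
python3 - <<'E'
from h import *
c=env.capture("scene");cv2.imwrite("pics/s2.png",cv2.resize(c["img"][160:300,330:470],None,fx=4,fy=4)[:,:,::-1])
E
```

```text
12.75 [-0.752  0.215  0.293  1.842 -0.069  1.095  0.05 ] [0.5023 0.2384 0.2852] [ 0.32 -0.96 -0.38] [ 0.009  0.033 -0.074] 0.567
```

View pics/s2.png

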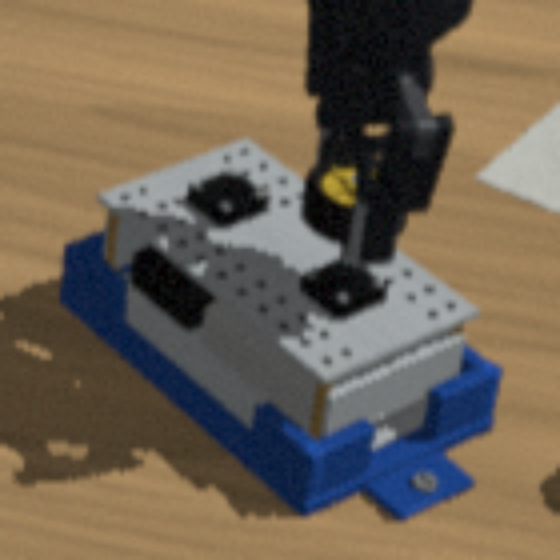

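The axle is clear of the bearing: empty bearing at (342,288), wheel at (335,200), rover flat. I'll lift, align with the tray, and carry it over.

Emit:
{"fn": "arm_command", "kwargs": {
  "plan": [
    [[0, 0, -0.025, 0, 0, 7.7, 1], [0, 0, -0.025, 0, 0, 7.7, 1], [0, 0, -0.025, 0, 0, 7.6, 1], [-0.054, -0.0155, 0, 0, 0, 0, 1], [-0.054, -0.0155, 0, 0, 0, 0, 1], [-0.054, -0.0155, 0, 0, 0, 0, 1], [-0.054, -0.0155, 0, 0, 0, 0, 1], [-0.054, -0.0155, 0, 0, 0, 0, 1], [-0.054, -0.0155, 0, 0, 0, 0, 1], [-0.054, -0.0155, 0, 0, 0, 0, 1]]
  ]
}}

```text
t: 14.05
ee_pos: [0.4251, -0.1491, 0.3605]
ee_rot: [0.677, 0.736, 0.001, 0.0]
force: [1.5, 0.1, -1.2]
finger_gap: 0.569
gripper_force: 63.5
```

Emit:
{"fn": "arm_command", "kwargs": {
  "plan": [
    [[-0.058, -0.017, 0, 0, 0, 0, 1], [0, 0, 0, 0, 0, 0, 1], [0, 0, 0, 0, 0, 0, 1], [0, 0, 0, 0, 0, 0, 1], [0, 0, 0, 0, 0, 0, 1], [0, 0, 0, 0, 0, 0, 1], [0, 0, 0, 0, 0, 0, 1], [0, 0, 0, 0, 0, 0, 1], [0, 0, 0, 0, 0, 0, 1], [0, 0, 0, 0, 0, 0, 1]]
  ]
}}

```text
t: 15.3
ee_pos: [0.4137, -0.2064, 0.36]
ee_rot: [0.677, 0.736, 0.0, -0.0]
force: [-1.0, -0.2, -1.4]
finger_gap: 0.562
gripper_force: 63.5
```

```bash
python3 st.py
python3 - <<'E'
from h import *
c=env.capture("wrist");save(c,"w3.png")
E
```

```text
15.3 [-0.414 -0.108  0.783  1.98   0.08   1.239  0.423] [ 0.4137 -0.2064  0.36  ] [-1.01 -0.21 -1.43] [-0.015 -0.012 -0.023] 0.562
```

View pics/w3.png

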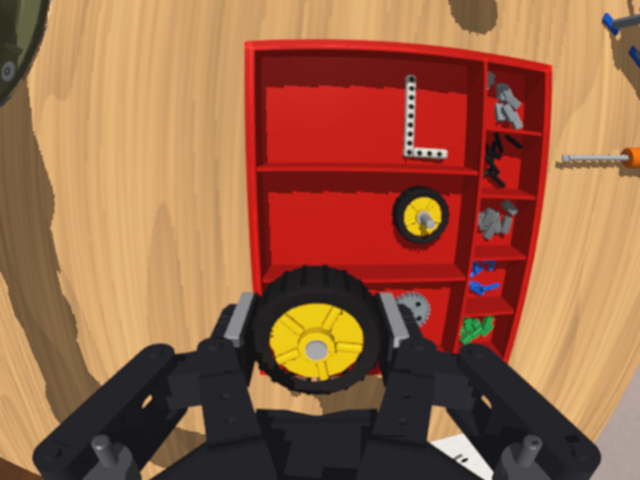

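The wrist view shows the wheel held above the near half of the mate's compartment. The mate is at (421,214) in the middle compartment, and the dividers are at rows 170 and 272. I'll lower it and release with a partial opening.

Emit:
{"fn": "arm_command", "kwargs": {
  "plan": [
    [[-0.003, 0, 0.04, 0, 0, 0, 1], [0, 0, 0.04, 0, 0, 0, 1], [0, 0, 0.04, 0, 0, 0, 1], [0, 0, 0.03, 0, 0, 0, 1], [0, 0, 0.012, 0, 0, 0, 1], [0, 0, 0, 0, 0, 0, 1], [0, 0, 0, 0, 0, 0, 1], [0, 0, 0, 0, 0, 0, -0.5], [0, 0, 0, 0, 0, 0, -0.5], [0, 0, 0, 0, 0, 0, -0.5]]
  ]
}}

```text
t: 16.6
ee_pos: [0.4141, -0.2094, 0.1984]
ee_rot: [0.677, 0.736, 0.0, 0.0]
force: [0.4, -0.3, -0.3]
finger_gap: 0.749
gripper_force: 0.0
```

Emit:
{"fn": "arm_command", "kwargs": {
  "plan": [
    [[0, 0, 0, 0, 0, 0, -0.5], [0, 0, 0, 0, 0, 0, -0.5], [0, 0, -0.01, 0, 0, 0, -0.5], [0, 0, -0.02, 0, 0, 0, -0.5], [0, 0, -0.03, 0, 0, 0, -0.5], [0, 0, -0.05, 0, 0, 0, -0.5], [0, 0, -0.05, 0, 0, 0, -0.5], [0, 0, -0.05, 0, 0, 0, -0.5], [0, 0, 0, 0, 0, 0, -0.5], [0, 0, 0, 0, 0, 0, -0.5]]
  ]
}}

```text
t: 17.85
ee_pos: [0.4136, -0.2095, 0.4079]
ee_rot: [0.677, 0.736, 0.0, -0.0]
force: [-0.3, -0.0, -1.0]
finger_gap: 0.753
gripper_force: 0.0
```

```bash
python3 st.py
python3 - <<'E'
from h import *
c=env.capture("scene");cv2.imwrite("pics/s3.png",cv2.resize(c["img"][140:300,100:480],None,fx=2,fy=2)[:,:,::-1])
E
```

```text
17.85 [-0.459 -0.157  0.802  1.91   0.115  1.343  0.394] [ 0.4136 -0.2095  0.4079] [-0.29 -0.01 -1.04] [ 0.099  0.067 -0.02 ] 0.753
```

View pics/s3.png

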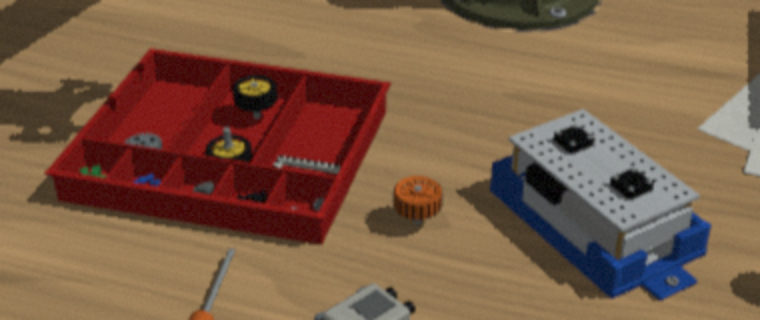

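The wheel is in the mate's compartment at (255,90), axle down; the mate is at (228,150) and the rover is flat. I'll check its position and height before handing in.

Run:
```python
from h import *
for _ in range(2):
    c=env.capture("scene");W=cloud(c)
    m=np.zeros((480,640),bool);m[172:198,212:242]=1;h=cv2.cvtColor(c["img"],cv2.COLOR_RGB2HSV)
    m&=(h[...,0]>18)&(h[...,0]<38)&(h[...,1]>120)&(h[...,2]>80)
    p=W[m];print(len(p),np.nanmean(p,0),np.nanmax(p[:,2]))
d=(np.nanmean(p,0)-[.505,-.2,0]);a=np.radians(4.66);print("tray x",.054+d[0]*np.cos(a)+d[1]*np.sin(a),"dy",-d[0]*np.sin(a)+d[1]*np.cos(a))
```

```text
92 [ 0.41289893 -0.20933881  0.0398551 ] 0.046636531442260876
93 [ 0.41269508 -0.209148    0.03968655] 0.045898305708978654
tray x -0.03874299663795275 dy -0.0016186548099763557
```

```bash
python3 -c "
from plant import env
print(env.finish_job())"
```

```text
the job is handed in; nothing more can be done
None
```

The wheel was twisted free with the rover sitting flat in its cradle, and it now stands on its axle in the tray's middle compartment beside its mate; the job is handed in, but no verdict came back.

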